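# Turn the sprouting dishes over to drain and rack the seed jars

## Task

The two rinsed sprouting dishes lie lid-up on the sloped draining stand: turn each one upside down, pinching lid and tray together so that the lid never comes off, and lay it back fully home in a bay of the stand, lid underneath, to drain. Also clear the small seed jars off the hob: stand every jar that is there upright in a well of the wooden jar rail, one to a well, right down to the bottom. Any order will do; leave the two sauce bottles where they are.

Things in the scene. Friction and masses are not known exactly. Their poses are not given: they have to be found in the camera images.
- drain_stand: fixed wooden draining stand with two bays side by side over a steel drip pan, 248 wide, about 150 mm high. Origin: on the worktop below the bays; x level, pointing roughly ahead and to the left; z up. Each bay is a 45 degree slope falling along +x: down-slope direction (0.707, 0, -0.707), outward normal (0.707, 0, 0.707) in this frame. Its bay centres lie 57 mm either side of the middle.
- bay_right (a point): centre of a well seated closed dish in the right bay (-y of the stand), 17 mm (along the normal) above its two rails; axes as the stand's, not sloped. Cheeks 106 mm apart rise 14 mm above the rails; 70 mm down-slope of the centre a ledge 30 mm high stops the dish. The rails begin 15 mm up-slope of the centre: the upper 50 mm of a dish overhang freely, with room for a finger beneath
- bay_left (a point): the same for the left bay (+y of the stand)
- jar_rail: wooden rail block 304 x 72 x 66 mm, 0.9 kg, standing loose (it can be knocked aside), with a row of five round wells along its own x, 58 mm apart; origin centre of its underside, z up.
- soy_sauce: bystander: sauce bottle 58 mm across, 207 mm high, standing loose on the robot's side of the jars; origin centre of underside. Leave standing where it is
- hot_sauce: bystander: sauce bottle 48 mm across, 184 mm high, standing loose beyond the jars; origin centre of underside. Leave standing where it is
- jar_rail_hole0 (a point): mouth centre (on the block's top face, 66 mm above the worktop) of well 0: 51 mm across, 58 mm deep, mouth slightly bevelled
- jar_rail_hole1 (a point): mouth centre (on the block's top face, 66 mm above the worktop) of well 1: 51 mm across, 58 mm deep, mouth slightly bevelled
- jar_rail_hole2 (a point): mouth centre (on the block's top face, 66 mm above the worktop) of well 2: 51 mm across, 58 mm deep, mouth slightly bevelled
- jar_rail_hole3 (a point): mouth centre (on the block's top face, 66 mm above the worktop) of well 3: 51 mm across, 58 mm deep, mouth slightly bevelled
- jar_rail_hole4 (a point): mouth centre (on the block's top face, 66 mm above the worktop) of well 4: 51 mm across, 58 mm deep, mouth slightly bevelled
- dish_a: white open tray 130 x 90 x 30 mm, 3 mm walls, 0.16 kg, lying closed in the right bay at the start. Origin: centre of its underside; x along its length (down-slope at the start), z from underside to its open top. Together with its lid it is 34 mm thick
- dish_a_mid (a point): centre of the closed dish: 17 mm from the underside of tray dish_a along its z; the tray's axes
- dish_a_rim (a point): centre of the tray's open rim, 30 mm along z from its underside
- lid_a: slotted steel lid of dish_a, loose, 138 x 98 mm: a 4 mm plate with a 12 mm deep skirt that goes round the tray with 1.5 mm of play; nothing latches it. Origin: centre of the plate's inner face (on the tray's rim centre when closed); z out of the plate's outer face
- dish_b: white open tray 130 x 90 x 30 mm, 3 mm walls, 0.16 kg, lying closed in the left bay at the start. Origin: centre of its underside; x along its length (down-slope at the start), z from underside to its open top. Together with its lid it is 34 mm thick
- dish_b_mid (a point): centre of the closed dish: 17 mm from the underside of tray dish_b along its z; the tray's axes
- dish_b_rim (a point): centre of the tray's open rim, 30 mm along z from its underside
- lid_b: slotted steel lid of dish_b, loose, 138 x 98 mm: a 4 mm plate with a 12 mm deep skirt that goes round the tray with 1.5 mm of play; nothing latches it. Origin: centre of the plate's inner face (on the tray's rim centre when closed); z out of the plate's outer face
- jar_0: small closed round jar, slimmer kind, 44 mm across, 105 mm high, 0.11 kg; origin centre of underside, z to the lid. Starts upright on the hob, a black glass plate 5.7 mm high right of the stand. May be absent
- jar_1: small closed round jar, wider kind, 46 mm across, 106 mm high, 0.11 kg; origin centre of underside, z to the lid. Starts upright on the hob, a black glass plate 5.7 mm high right of the stand. May be absent
- jar_2: small closed round jar, the shortest kind, 44 mm across, 96 mm high, 0.11 kg; origin centre of underside, z to the lid. Starts upright on the hob, a black glass plate 5.7 mm high right of the stand. May be absent
- jar_3: small closed round jar, slimmer kind, 44 mm across, 105 mm high, 0.11 kg; origin centre of underside, z to the lid. Starts upright on the hob, a black glass plate 5.7 mm high right of the stand. May be absent
- jar_4: small closed round jar, wider kind, 46 mm across, 106 mm high, 0.11 kg; origin centre of underside, z to the lid. Starts upright on the hob, a black glass plate 5.7 mm high right of the stand. May be absent

How it is judged:
By the outcome, as a careful person would: the job done as asked, in the order asked, and still so for the second after the job is handed in, with the robot touching nothing.
Of jar_0, jar_1, jar_2, jar_3, jar_4 only 3 to 5 are there at a start; the rules pass over those that are not, and their reading is None.
At some moment in a run one of jar_rail may be knocked a few centimetres aside while the robot is not near it.
It also fails if it takes over 210 s, if anything falls off the work surface, if the arm or the gripper's body presses on something with over 40 N, if the wrist force passes 120 N, or if a joint passes its speed limit or range.

## Robot

A 6-joint arm with a two-finger parallel gripper is mounted at the origin on a cart in front of the work surface, level with it; the furniture and walls round the work are solid. World frame = base frame: x ahead of the robot, y to its left, z up, the work surface at z = 0. Lengths are in m, angles in rad, forces in N, time in s.
With the tool pointing down it reaches from about 0.425 to 0.95 m from the base axis. Payload 3.5 kg.
Tool frame: the origin (TCP) lies on the centre line of the jaws, within the pads' length; the fingertips stand 14 mm ahead of it and the grasp point (between the pads) lies 5 mm behind it (ctrl.tip_reach is the distance from the TCP to the fingertips, in m); z points along the fingers, y is the line along which they close (so a half turn about z gives the same grasp; the last joint's range is limited). The gripper opens to 85 mm and grips with 20 to 120 N. Pads are 22 mm wide; open, the fingers measure 114 mm over their backs; the gripper's body (76 mm by 85 mm) begins 54 mm behind the grasp point. The pads swing forward as they close: fully open they stand 13 mm farther back than shut.
Start: joints at [-1.408, 0.286, 1.577, -0, 1.279, -0.15], TCP at [0.208, -0.642, 0.245] pointing down, gripper open.
Joint ranges: [-2.77, 2.77], [-0.9, 2.22], [0.21, 2.48], [-1.53, 4.67], [0.24, 2.81], [-2.84, 2.84]. Speed limits (rad/s): [2.79, 2.79, 3.14, 3.14, 3.14, 3.14].

## Interface

Orientations are given as a unit quaternion [x, y, z, w].
In Python, from plant import get_state, imaging, workorder, ctrl gives the robot as it stands. The module is installed in compiled form; this text tells all that it offers.
- The arm moves only by the shell command python3 -m jog 'ROWS' [FORCE]. ROWS is JSON, a list of rows, each a list of 7 numbers: the closure, from 0 (fully open) to 1 (shut), then the shift along the tool's x, y, z in mm, then the turn, a rotation vector about the tool's x, y, z in rad. In form: [[gripper, tx, ty, tz, ax, ay, az], ...]. A call has 1 to 12 rows; each row is the pose to reach, as a shift and turn from the pose commanded when the call began, along the tool's axes at that moment; what a row does not reach only later rows make up. A row lasts 1/10 s, in which the tool goes at most 50 mm and 8.59 degrees, less where a joint would pass 70% of its speed; a pose out of reach is approached as far as the arm can. A call with a gripper value outside its range is refused whole. The fingers move at their own pace and stop on an object; FORCE is the grip in N (left out, the last holds). Time passes only in rows, so rows that repeat a pose let the fingers close. It gives the time, the measured TCP pose, the force, the opening and the grip force at its end, in the units of the state.
- get_state(): the state, without advancing time (a new reading comes with each control period).
- imaging.read_camera(name): name is "side" or "top"; returns a dict with "image" (420x560x3 uint8, blue, green, red), "fx", "fy", "cx", "cy" (pixels), "R" (3x3) and "t" (3): a world point X has camera coordinates R X + t. Camera axes: x right, y down, z forward; pixel columns grow to the right and rows downward; lengths in m; the calibration is good to about 2 mm. A picture is of the moment at which its call begins. There is no depth.
- workorder.sign_off(): hands the job in; it is judged then, once.
The state is a dict: "time": time; "qpos": joint angles; "dq": joint speeds; "joint_efforts": joint torques, N m; "eef_pos": TCP position; "tcp_rot": TCP orientation; "contact_force": force on the tool from outside, world axes, zero at the start; "wrist_torque": the same for the moment, N m; "opening": opening from 0.0 (shut) to 1.0 (fully open); "finger_force": force on a finger pad.
Only numpy, scipy, OpenCV 4.12 (cv2) and the standard library are available. Lean on these libraries where they do the work, as an engineer would, in place of code of your own. Each camera call takes 0.05 s, during which the arm holds its last target. There are 200 camera calls.

## Working session

There is one attempt and no reset: what is moved stays moved. The work goes in short steps, Python scripts to look and compute and a shell command to move; the robot and the scene stay as the last step left them, time stands still between calls to the robot, and variables do not carry over. Pictures are saved under pics/ and viewed, at most 14 in all, crops included, and the job is handed in when it is done.

```bash
mkdir -p pics; cat > h.py <<'E'
import numpy as np,cv2
from plant import get_state,imaging,workorder,ctrl
from scipy.spatial.transform import Rotation as Rn
def cam(n,f=None):
    c=imaging.read_camera(n)
    if f: cv2.imwrite('pics/'+f,c['image'])
    return c
def ray(c,u,v):
    R=np.array(c['R']);t=np.array(c['t'])
    d=R.T@np.array([(u-c['cx'])/c['fx'],(v-c['cy'])/c['fy'],1]);return -R.T@t,d
def onz(c,u,v,z):
    o,d=ray(c,u,v);return o+d*(z-o[2])/d[2]
def proj(c,X):
    p=np.array(c['R'])@np.array(X)+np.array(c['t']);return np.array([c['fx']*p[0]/p[2]+c['cx'],c['fy']*p[1]/p[2]+c['cy']])
def two(c1,p1,c2,p2):
    o1,d1=ray(c1,*p1);o2,d2=ray(c2,*p2)
    s=np.linalg.lstsq(np.c_[d1,-d2],o2-o1,rcond=None)[0]
    a=o1+d1*s[0];b=o2+d2*s[1];return (a+b)/2,np.linalg.norm(a-b)
E
python3 - <<'E'
from h import *
for n in('top','side'):
    c=cam(n,n+'0.png');R=np.array(c['R']);print(n,-R.T@np.array(c['t']),R.round(2).tolist(),c['fx'],c['cx'],c['cy'])
s=get_state();print(s);print(ctrl.tip_reach)
E
```

```text
top [ 0.30061103 -0.13949889  1.08757578] [[0.02, -1.0, 0.0], [-0.98, -0.02, -0.21], [0.21, -0.0, -0.98]] 431.8907335184067 278.72967791088973 214.80615419306562
side [0.09167118 0.77543625 0.98096126] [[-0.9, -0.43, 0.01], [-0.29, 0.59, -0.76], [0.32, -0.69, -0.65]] 515.2405260657371 278.33552723211216 201.4330306757671
{'time': 0.1, 'qpos': array([-1.40799057e+00,  2.87100788e-01,  1.57807017e+00,  7.65975487e-06,
        1.27860028e+00, -1.49984425e-01]), 'dq': array([ 0.00071519, -0.00118115, -0.00475525, -0.00085519,  0.00252295,
        0.00062633]), 'joint_efforts': array([ 9.13494787e-04, -4.07295263e+01, -2.93699294e+01, -1.55337784e-04,
        3.38678830e-03, -1.61115249e-06]), 'eef_pos': array([ 0.20765213, -0.64165646,  0.24404823]), 'tcp_rot': array([ 9.87794781e-01,  1.55757130e-01, -3.31678774e-06, -1.08929463e-03]), 'contact_force': array([ 3.13720500e-04,  5.67174074e-01, -1.56673556e-01]), 'wrist_torque': array([0.05522247, 0.02166443, 0.02062676]), 'finger_force': 0.0, 'opening': 0.999393394345095}
0.014
```

View pics/top0.png

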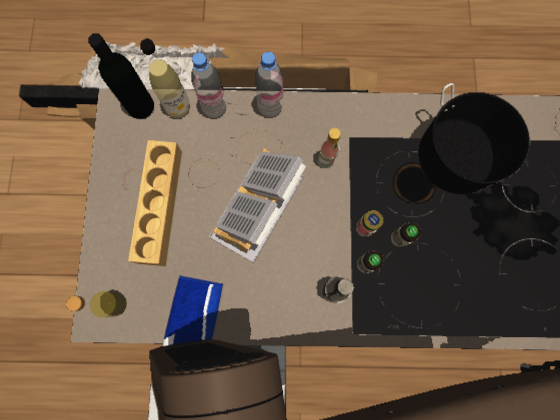

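View pics/side0.png

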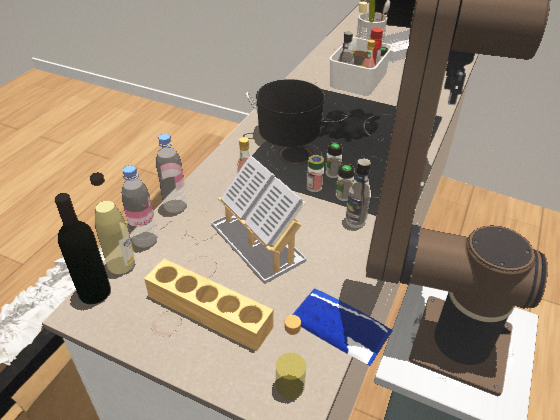

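The top view shows three jars at (371,223), (407,234) and (371,262). The stand is at about (258,202), with its slope falling to the left, and the rail is at (155,203). I'll view enlarged crops of the stand and jars next.

```bash
python3 - <<'E'
from h import *
t=cv2.imread('pics/top0.png');s=cv2.imread('pics/side0.png')
a=cv2.resize(t[140:290,205:425],None,fx=3.6,fy=3.6,interpolation=cv2.INTER_CUBIC)
b=cv2.resize(s[130:290,200:400],None,fx=3.75,fy=3.75,interpolation=cv2.INTER_CUBIC)
cv2.imwrite('pics/a.png',a);cv2.imwrite('pics/b.png',b)
ct=cam('top');cs=cam('side')
import pickle;pickle.dump((ct,cs),open('c.pkl','wb'))
hsv=cv2.cvtColor(t,cv2.COLOR_BGR2HSV)
m=cv2.inRange(hsv,(12,90,100),(30,255,255));
for c in cv2.findContours(m,cv2.RETR_EXTERNAL,cv2.CHAIN_APPROX_NONE)[0]:
    if cv2.contourArea(c)>300:
        r=cv2.minAreaRect(c);p=cv2.boxPoints(r);print(r);print([onz(ct,*q,.066)[:2].round(3).tolist() for q in p])
for u,v in[(371,223),(407,234),(371,262),(330,147),(338,290)]:print(u,v,onz(ct,u,v,.11).round(3))
E
```

```text
((220.6592254638672, 391.0010070800781), (38.732452392578125, 32.20198059082031), 82.23483276367188)
[[0.151, 0.026], [0.161, -0.045], [0.081, -0.059], [0.071, 0.01]]
((422.5, 382.5), (73.0, 273.0), 90.0)
[[0.214, -0.161], [0.224, -0.782], [0.069, -0.764], [0.06, -0.163]]
((155.1599884033203, 202.3800048828125), (37.75950241088867, 125.15790557861328), 8.130102157592773)
[[0.399, 0.215], [0.71, 0.199], [0.698, 0.104], [0.388, 0.126]]
((163.5, 78.50000762939453), (40.47714614868164, 24.66576385498047), 71.56504821777344)
[[0.917, 0.215], [0.941, 0.156], [0.832, 0.115], [0.809, 0.174]]
((279.5, 209.49996948242188), (418.99993896484375, 558.9998779296875), 90.0)
[[1.098, 0.622], [1.127, -0.89], [0.069, -0.764], [0.05, 0.464]]
371 223 [ 0.493 -0.353  0.11 ]
407 234 [ 0.469 -0.435  0.11 ]
371 262 [ 0.403 -0.35   0.11 ]
330 147 [ 0.677 -0.26   0.11 ]
338 290 [ 0.339 -0.275  0.11 ]
```

View pics/a.png

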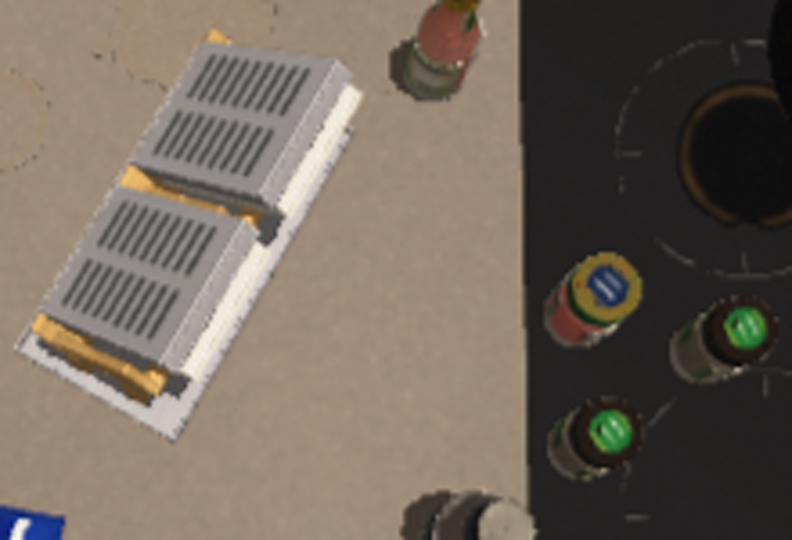

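View pics/b.png

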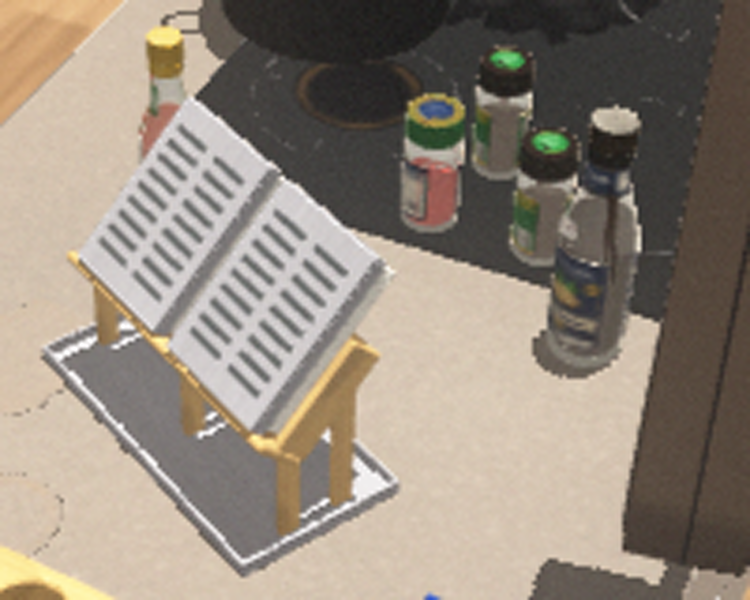

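The crops show both lids' corners cleanly, and three jars: one wider with a yellow and blue lid, two with green lids. I'll triangulate them.

```bash
python3 - <<'E'
from h import *
import pickle;ct,cs=pickle.load(open('c.pkl','rb'))
T=lambda p:(p[0]/3.6+205-.4,p[1]/3.6+140-.4)
S=lambda p:(p[0]/3.75+200-.4,p[1]/3.75+130-.4)
L={'A':[((340,62),(190,98)),((260,207),(278,172)),((134,162),(160,333)),((209,43),(80,258))],
'B':[((255,222),(283,180)),((170,366),(382,265)),((40,313),(262,432)),((113,186),(172,348))]}
for k,v in L.items():
    P=[two(ct,T(a),cs,S(b)) for a,b in v]
    for p in P:print(k,p[0].round(4),round(p[1],4))
    q=np.array([p[0] for p in P]);c=q.mean(0)
    x=(q[2]+q[3]-q[0]-q[1])/2;y=(q[1]+q[2]-q[0]-q[3])/2
    n=np.cross(x,y);n/=np.linalg.norm(n)
    print('c',c,'len',np.linalg.norm(x),np.linalg.norm(y),'n',n,'yaw',np.degrees(np.arctan2(x[1],x[0])),np.degrees(np.arctan2(y[1],y[0])))
print('jars')
for a,b in [((608,286),(436,108)),((744,326),(508,60)),((612,432),(550,142))]:
    p=two(ct,T(a),cs,S(b));print(p[0].round(4),p[1].round(4), onz(ct,*T(a),.11)[:2].round(4))
print('rail')
for a,b in [((161,155),(166,273)),((156,179),(188,281)),((152,200),(209,290)),((150,222),(230,301)),((147,247),(252,313))]:
    p=two(ct,a,cs,b);print(p[0].round(4),p[1].round(4),onz(ct,*a,.066)[:2].round(4),onz(cs,*b,.066)[:2].round(4))
E
```

```text
A [ 0.6194 -0.1817  0.1964] 0.001
A [ 0.5289 -0.1349  0.195 ] 0.0006
A [ 0.5795 -0.0517  0.1003] 0.0063
A [ 0.6664 -0.0984  0.0973] 0.0018
c [ 0.59854586 -0.11666264  0.14725588] len 0.13678668546472203 0.10024368674691063 n [0.33502937 0.6245049  0.70551326] yaw 59.64562428462961 152.2146909387764
B [ 0.522  -0.1317  0.1923] 0.0026
B [ 0.4329 -0.0843  0.1894] 0.0026
B [0.4762 0.0049 0.1035] 0.0076
B [ 0.5626 -0.0387  0.104 ] 0.0049
c [ 0.4984101  -0.06246574  0.14728558] len 0.13286148419841196 0.09883076199718294 n [0.28979827 0.58833675 0.75490187] yaw 65.29470417159206 152.61855973079736
jars
[ 0.5024 -0.3589  0.1093] 0.0005 [ 0.5025 -0.3587]
[ 0.4772 -0.4458  0.1078] 0.0024 [ 0.4779 -0.4449]
[ 0.4093 -0.359   0.1074] 0.0006 [ 0.4088 -0.3585]
rail
[0.6672 0.1572 0.0623] 0.001 [0.6654 0.156 ] [0.6655 0.1596]
[0.6018 0.1621 0.0722] 0.0012 [0.6031 0.1637] [0.606  0.1579]
[0.5458 0.166  0.0754] 0.0033 [0.5498 0.1694] [0.5488 0.1596]
[0.4921 0.1683 0.069 ] 0.0051 [0.4952 0.17  ] [0.4907 0.1661]
[0.4337 0.1726 0.064 ] 0.0025 [0.4346 0.1724] [0.4316 0.1738]
```

```bash
cat >> h.py <<'E'
def delta(p,R):
    s=get_state();R0=Rn.from_quat(s['tcp_rot']);d=R0.inv().apply(np.array(p)-s['eef_pos'])*1e3
    r=(R0.inv()*R).as_rotvec();print('shift',d.round(1),'turn',r.round(3),'rows',max(np.linalg.norm(d)/50,np.degrees(np.linalg.norm(r))/8.59).round(1))
def down(yaw): # tool x yaw, pointing down
    c,s=np.cos(np.radians(yaw)),np.sin(np.radians(yaw));return Rn.from_matrix(np.array([[c,s,0],[s,-c,0],[0,0,-1]]))
E
cat > go.py <<'E'
import sys;from h import *
x,y,z,w=map(float,sys.argv[1:5]);delta((x,y,z),down(w));s=get_state();print(s['time'],s['eef_pos'].round(4),s['qpos'].round(3),round(s['opening'],3),s['contact_force'].round(1))
E
python3 - <<'E'
from h import *
import pickle;ct,cs=pickle.load(open('c.pkl','rb'))
S=lambda p:(p[0]/3.75+200-.4,p[1]/3.75+130-.4)
T=lambda p:(p[0]/3.6+205-.4,p[1]/3.6+140-.4)
print(onz(cs,*S((582,343)),0),two(ct,T((505,522)),cs,S((614,122))))
for p in [(430,210),(495,160),(540,248)]:print(onz(cs,*S(p),.0057))
E
python3 go.py .5025 -.3588 .20 -4
```

```text
[ 0.34308915 -0.27340721  0.        ] (array([ 0.34530188, -0.27639681,  0.2018423 ]), np.float64(0.0031460276387399785))
[ 0.50271061 -0.36299971  0.0057    ]
[ 0.47930729 -0.4475404   0.0057    ]
[ 0.40705707 -0.35697506  0.0057    ]
shift [ 367.6 -178.5   44.8] turn [-0.002  0.     0.383] rows 8.2
0.2 [ 0.2077 -0.6418  0.2444] [-1.408  0.287  1.578  0.     1.279 -0.15 ] 1.0 [-0.2  0.3  0. ]
```

```bash
python3 -m jog '[[0.27,180,-90,0,0,0,0.15],[0.27,367,-178,0,0,0,0.383],[0.27,367,-178,0,0,0,0.383],[0.27,367,-178,0,0,0,0.383],[0.27,367,-178,0,0,0,0.383],[0.27,367,-178,0,0,0,0.383],[0.27,367,-178,0,0,0,0.383],[0.27,367,-178,0,0,0,0.383],[0.27,367,-178,0,0,0,0.383],[0.27,367,-178,40,0,0,0.383],[0.27,367,-178,45,0,0,0.383],[0.27,367,-178,45,0,0,0.383]]' 30; python3 go.py .5025 -.3598 .083 -4
```

```text
time: 1.4
eef_pos: [0.5008, -0.3595, 0.1982]
tcp_rot: [0.999, -0.035, -0.002, -0.002]
contact_force: [-0.6, -0.8, 0.7]
opening: 0.73
finger_force: 0.0
shift [  2.2   0.5 115.2] turn [-0.003  0.004 -0.001] rows 2.3
1.4 [ 0.5008 -0.3595  0.1982] [-0.787  0.203  1.765 -0.     1.178  0.855] 0.73 [-0.6 -0.8  0.7]
```

```bash
python3 -m jog '[[0.27,2,1,50,0,0,0],[0.27,2,1,90,0,0,0],[0.27,2,1,115,0,0,0],[0.27,2,1,115,0,0,0],[0.6,2,1,115,0,0,0],[0.6,2,1,115,0,0,0],[0.6,2,1,115,0,0,0],[0.6,2,1,115,0,0,0],[0.6,2,1,115,0,0,0]]' 30; python3 go.py .5025 -.3598 .30 -4
```

```text
time: 2.3
eef_pos: [0.505, -0.3621, 0.0875]
tcp_rot: [0.999, -0.035, 0.001, 0.001]
contact_force: [-0.4, -0.1, 4.4]
opening: 0.529
finger_force: 30.4
shift [  -2.1   -1.6 -212.5] turn [ 0.003 -0.003 -0.   ] rows 4.3
2.3 [ 0.505  -0.3621  0.0875] [-0.785  0.34   1.82  -0.     0.978  0.856] 0.529 [-0.4 -0.1  4.4]
```

```bash
python3 -m jog '[[0.6,0,0,-50,0,0,0],[0.6,0,0,-100,0,0,0],[0.6,0,0,-150,0,0,0],[0.6,0,0,-200,0,0,0],[0.6,0,0,-212,0,0,0],[0.6,0,0,-212,0,0,0]]'; python3 - <<'E'
from h import *
ct=cam('top','t1.png');cs=cam('side','s1.png')
import pickle;pickle.dump((ct,cs),open('c.pkl','wb'))
a=cv2.resize(ct['image'][130:275,115:190],None,fx=4,fy=4,interpolation=cv2.INTER_CUBIC)
b=cv2.resize(cs['image'][250:355,135:285],None,fx=3,fy=3,interpolation=cv2.INTER_CUBIC)
o=np.zeros((590,760,3),np.uint8);o[:580,:300]=a;o[:315,305:755]=b;cv2.imwrite('pics/r.png',o)
E
```

```text
time: 2.9
eef_pos: [0.505, -0.3618, 0.3009]
tcp_rot: [0.999, -0.035, 0.002, 0.002]
contact_force: [-0.0, -0.1, -1.2]
opening: 0.525
finger_force: 30.9
```

View pics/r.png

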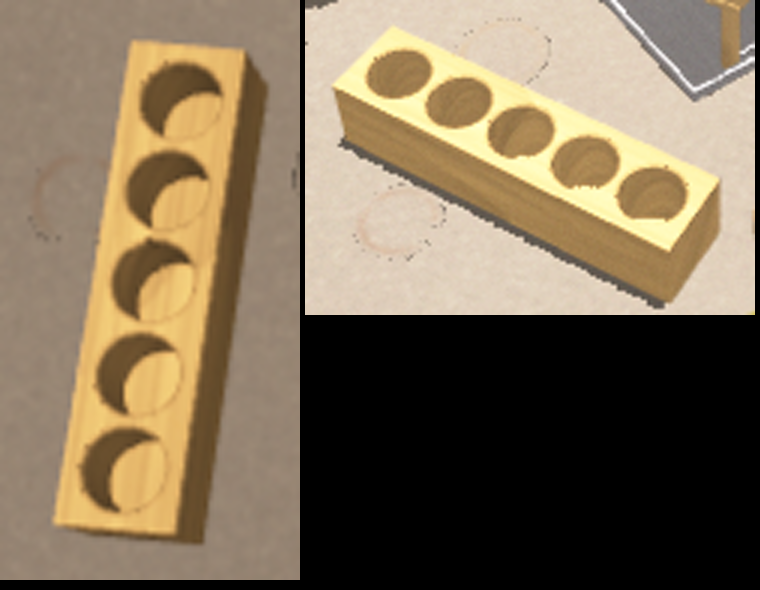

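The crop shows the rail's bright top face with its wells. I'll segment that face, back-project it to z = 66 mm and fit a rectangle.

```bash
cat >> h.py <<'E'
def rail(c,vmin):
    h=cv2.cvtColor(c['image'],cv2.COLOR_BGR2HSV)
    m=cv2.inRange(h,(14,80,vmin),(34,255,255));m=cv2.morphologyEx(m,cv2.MORPH_OPEN,np.ones((3,3)))
    best=None
    for k in cv2.findContours(m,cv2.RETR_EXTERNAL,cv2.CHAIN_APPROX_NONE)[0]:
        w=np.array([onz(c,*p[0],.066)[:2]*1e3 for p in k],np.float32)
        if cv2.contourArea(w)<8000 or not(.3<w[:,0].mean()/1e3<.85 and 0<w[:,1].mean()/1e3<.4):continue
        r=cv2.minAreaRect(w);b=cv2.boxPoints(r);e=b[1]-b[0];f=b[2]-b[1]
        l=e if np.linalg.norm(e)>np.linalg.norm(f) else f
        l=l/np.linalg.norm(l);l=l*np.sign(l[0]);q=np.array(r[0])
        print('rail c',q.round(1),'size',np.round(r[1],1),'yaw',np.degrees(np.arctan2(l[1],l[0])).round(1),'wells',[(q+l*58*i).round(1).tolist() for i in(-2,-1,0,1,2)])
E
python3 - <<'E'
from h import *
import pickle;ct,cs=pickle.load(open('c.pkl','rb'))
for v in(150,165,180,200):print(v);rail(ct,v);rail(cs,v)
# circles in crops (by eye): top well bbox centres
T=lambda x,y:(115+x/4-.4,130+y/4-.4)
S=lambda x,y:(135+(x-305)/3-.4,250+y/3-.4)
for a,b in[((181,102),(399,74)),((167,192),(459,103)),((153,281),(521,132)),((139,375),(585,162)),((124,470),(652,193))]:print(onz(ct,*T(*a),.066)[:2].round(4),onz(cs,*S(*b),.066)[:2].round(4))
E
```

```text
150
rail c [551.1 168.3] size [ 74.3 306.6] yaw -4.1 wells [[435.4, 176.6], [493.3, 172.5], [551.1, 168.3], [609.0, 164.1], [666.8, 160.0]]
rail c [536.4 198.8] size [ 88. 320.] yaw -3.8 wells [[420.6, 206.4], [478.5, 202.6], [536.4, 198.8], [594.2, 195.0], [652.1, 191.2]]
rail c [577.8 164.1] size [ 64.4 228.3] yaw -3.0 wells [[461.9, 170.2], [519.8, 167.2], [577.8, 164.1], [635.7, 161.1], [693.6, 158.1]]
165
rail c [551.  168.4] size [ 73.7 306.3] yaw -4.1 wells [[435.3, 176.7], [493.2, 172.5], [551.0, 168.4], [608.9, 164.3], [666.8, 160.2]]
180
rail c [551.1 168.5] size [ 72.3 305.3] yaw -4.1 wells [[435.4, 176.9], [493.3, 172.7], [551.1, 168.5], [609.0, 164.3], [666.8, 160.1]]
200
rail c [551.3 168.4] size [ 71.8 303.9] yaw -4.1 wells [[435.6, 176.8], [493.4, 172.6], [551.3, 168.4], [609.1, 164.2], [667.0, 160.1]]
[0.6651 0.1588] [0.6634 0.163 ]
[0.6067 0.1631] [0.6055 0.1673]
[0.5502 0.1674] [0.5483 0.1708]
[0.4919 0.1713] [0.4913 0.1744]
[0.4343 0.1757] [0.4339 0.1777]
```

```bash
python3 go.py .6675 .1615 .30 -4.1
```

```text
shift [ 127.1 -532.1   -4.1] turn [-0.002  0.003  0.001] rows 10.9
3.0 [ 0.5035 -0.3604  0.295 ] [-0.785  0.133  1.666  0.     1.347  0.856] 0.527 [-0.  -0.6 -1.6]
```

```bash
python3 - <<'E'
from h import *
for i in range(6):
    cam('side');s=get_state();print(s['eef_pos'].round(4),s['qpos'].round(4),s['contact_force'].round(2))
E
```

```text
[ 0.5031 -0.3601  0.2938] [-0.785   0.1335  1.6668  0.      1.347   0.856 ] [-1.39  0.   -2.17]
[ 0.5031 -0.3601  0.2934] [-0.785   0.134   1.6669  0.      1.3471  0.856 ] [ 0.52  0.32 -1.75]
[ 0.5032 -0.3602  0.2936] [-0.7851  0.134   1.6665  0.      1.3471  0.856 ] [-0.16  0.03 -1.64]
[ 0.5033 -0.3603  0.2941] [-7.8500e-01  1.3380e-01  1.6659e+00  1.0000e-04  1.3472e+00  8.5600e-01] [ 0.38  0.16 -0.67]
[ 0.5035 -0.3605  0.2946] [-0.7851  0.1335  1.6652  0.      1.3473  0.8559] [ 0.69 -1.61 -1.57]
[ 0.5037 -0.3607  0.2952] [-0.7851  0.1332  1.6645  0.      1.3473  0.856 ] [ 0.07 -0.35 -1.06]
```

```bash
python3 -m jog '[[0.6,12,-50,-5,0,0,0],[0.6,24,-100,-8,0,0,0],[0.6,36,-149,-10,0,0,0],[0.6,47,-198,-10,0,0,0],[0.6,58,-247,-10,0,0,0],[0.6,69,-296,-10,0,0,0],[0.6,80,-345,-10,0,0,0],[0.6,91,-394,-10,0,0,0],[0.6,103,-443,-10,0,0,0],[0.6,114,-492,-10,0,0,0],[0.6,125,-532,-10,0,0,0],[0.6,125,-532,-10,0,0,0]]'; python3 -m jog '[[0.6,0,0,40,0,0,0],[0.6,0,0,80,0,0,0],[0.6,0,0,110,0,0,0],[0.6,0,0,125,0,0,0],[0.6,0,0,125,0,0,0],[0.6,0,0,125,0,0,0]]'
python3 - <<'E'
from h import *
ct=cam('top');cs=cam('side');s=get_state();print(s['eef_pos'].round(4),s['qpos'].round(3))
a=cv2.resize(ct['image'][110:260,100:230],None,fx=3,fy=3,interpolation=cv2.INTER_CUBIC)
b=cv2.resize(cs['image'][170:355,110:285],None,fx=2.2,fy=2.2,interpolation=cv2.INTER_CUBIC)
o=np.zeros((450,790,3),np.uint8);o[:450,:390]=a;o[:b.shape[0],395:395+b.shape[1]]=b;cv2.imwrite('pics/r2.png',o)
E
```

```text
time: 4.5
eef_pos: [0.6663, 0.1665, 0.3057]
tcp_rot: [0.999, -0.032, -0.001, -0.001]
contact_force: [0.3, -0.4, -1.6]
opening: 0.526
finger_force: 31.0
time: 5.1
eef_pos: [0.6669, 0.1606, 0.1837]
tcp_rot: [0.999, -0.035, 0.001, -0.0]
contact_force: [-0.9, -0.3, -0.1]
opening: 0.526
finger_force: 30.9
[0.6676 0.1608 0.1854] [ 0.089  0.359  1.598 -0.     1.18   1.73 ]
```

View pics/r2.png

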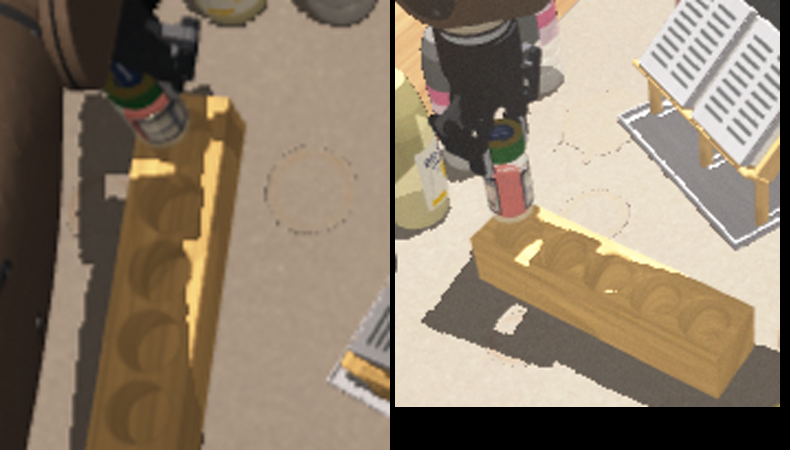

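The jar hangs over the far well, with its bottom near (164,266) in the side view. I'll go down in two steps and watch the force.

```bash
python3 -m jog '[[0.6,-1,0,25,0,0,0],[0.6,-1,0,40,0,0,0],[0.6,-1,0,50,0,0,0],[0.6,-1,0,55,0,0,0],[0.6,-1,0,60,0,0,0],[0.6,-1,0,60,0,0,0]]'; python3 go.py .6655 .161 .087 -4.1
```

```text
time: 5.8
eef_pos: [0.6691, 0.1598, 0.1252]
tcp_rot: [0.999, -0.035, 0.006, 0.001]
contact_force: [5.8, -1.9, -1.1]
opening: 0.521
finger_force: 33.3
shift [-4.2 -1.  38.1] turn [ 0.001 -0.012  0.002] rows 0.8
5.8 [0.6691 0.1598 0.1252] [ 0.088  0.42   1.635 -0.003  1.076  1.73 ] 0.521 [ 5.8 -1.9 -1.1]
```

```bash
python3 -m jog '[[0.6,3,0,5,0,0,0],[0.6,3,0,15,0,0,0],[0.6,3,0,25,0,0,0],[0.6,3,0,32,0,0,0],[0.6,3,0,38,0,0,0],[0.6,3,0,38,0,0,0],[0.6,3,0,38,0,0,0]]'; python3 go.py .6655 .161 .087 -4.1
```

```text
time: 6.5
eef_pos: [0.6697, 0.1604, 0.0886]
tcp_rot: [0.999, -0.035, 0.001, 0.001]
contact_force: [-2.5, -3.4, 15.7]
opening: 0.524
finger_force: 34.6
shift [-4.2 -0.3  1.6] turn [ 0.001 -0.003  0.002] rows 0.1
6.5 [0.6697 0.1604 0.0886] [ 0.089  0.468  1.642 -0.002  1.029  1.73 ] 0.524 [-2.5 -3.4 15.7]
```

```bash
python3 -m jog '[[0.3,0,0,-1,0,0,0],[0.25,0,0,-1,0,0,0],[0.25,0,0,-1,0,0,0],[0.25,0,0,-40,0,0,0],[0.25,0,0,-90,0,0,0],[0.25,0,0,-120,0,0,0],[0.25,0,0,-120,0,0,0]]'; python3 go.py .4785 -.446 .20 -4.1
```

```text
time: 7.2
eef_pos: [0.6706, 0.1614, 0.2106]
tcp_rot: [0.999, -0.035, 0.005, -0.001]
contact_force: [0.2, 0.0, 0.2]
opening: 0.752
finger_force: 0.0
shift [-149.3  619.4    7.8] turn [-0.002 -0.009  0.002] rows 12.7
7.2 [0.6706 0.1614 0.2106] [8.900e-02 3.400e-01 1.574e+00 1.000e-03 1.218e+00 1.730e+00] 0.752 [0.2 0.  0.2]
```

```bash
python3 -m jog '[[0.25,-5,20,-45,0,0,0],[0.25,-18,68,-58,0,0,0],[0.25,-30,116,-58,0,0,0],[0.25,-42,164,-58,0,0,0],[0.25,-54,212,-58,0,0,0],[0.25,-66,260,-58,0,0,0],[0.25,-78,308,-58,0,0,0],[0.25,-90,357,-58,0,0,0],[0.25,-102,406,-58,0,0,0],[0.25,-114,455,-58,0,0,0],[0.25,-126,504,-58,0,0,0],[0.25,-138,553,-58,0,0,0]]'; python3 -m jog '[[0.25,-5,33,10,0,0,0],[0.25,-11,66,30,0,0,0],[0.25,-11,66,66,0,0,0],[0.25,-11,66,66,0,0,0],[0.25,-11,66,66,0,0,0]]';python3 - <<'E'
from h import *
ct=cam('top','t3.png')
for v in(190,):rail(ct,v)
E
python3 go.py .4785 -.446 .083 -4.1
```

```text
time: 8.4
eef_pos: [0.4908, -0.3799, 0.2596]
tcp_rot: [0.999, -0.035, -0.001, -0.002]
contact_force: [1.0, -0.3, -0.6]
opening: 0.749
finger_force: 0.0
time: 8.9
eef_pos: [0.476, -0.4427, 0.1938]
tcp_rot: [0.999, -0.035, -0.002, -0.002]
contact_force: [0.3, 0.5, 0.2]
opening: 0.75
finger_force: 0.0
rail c [551.2 168.5] size [ 72.3 304.6] yaw -4.1 wells [[435.5, 176.8], [493.4, 172.7], [551.2, 168.5], [609.1, 164.4], [666.9, 160.2]]
shift [  1.8   2.6 113.1] turn [-0.001  0.001  0.002] rows 2.3
8.95 [ 0.477  -0.4434  0.1961] [-0.905  0.277  1.68   0.     1.185  0.736] 0.748 [ 0.2 -0.5  0.3]
```

```bash
python3 -m jog '[[0.25,1,2,45,0,0,0],[0.25,1,2,90,0,0,0],[0.25,1,2,114,0,0,0],[0.25,1,2,114,0,0,0],[0.25,1,2,114,0,0,0],[0.6,1,2,114,0,0,0],[0.6,1,2,114,0,0,0],[0.6,1,2,114,0,0,0],[0.6,1,2,114,0,0,0],[0.6,1,2,114,0,0,0]]' 30; python3 go.py .4785 -.446 .083 -4.1; python3 -m jog '[[0.6,0,0,-50,0,0,0],[0.6,0,0,-100,0,0,0],[0.6,0,0,-150,0,0,0],[0.6,0,0,-200,0,0,0],[0.6,0,0,-217,0,0,0],[0.6,0,0,-217,0,0,0],[0.6,0,0,-217,0,0,0]]'; python3 go.py .551 .1685 .30 -4.1
```

```text
time: 9.95
eef_pos: [0.4792, -0.4476, 0.0862]
tcp_rot: [0.999, -0.035, 0.002, 0.002]
contact_force: [1.1, 1.9, 7.1]
opening: 0.512
finger_force: 30.2
shift [-0.8 -1.5  3.2] turn [ 0.004 -0.004  0.001] rows 0.1
9.95 [ 0.4792 -0.4476  0.0862] [-9.060e-01  4.070e-01  1.733e+00  1.000e-03  9.970e-01  7.350e-01] 0.512 [1.1 1.9 7.1]
time: 10.65
eef_pos: [0.4771, -0.4457, 0.2976]
tcp_rot: [0.999, -0.035, -0.001, -0.001]
contact_force: [0.5, 0.3, -1.8]
opening: 0.51
finger_force: 31.4
shift [  30.7 -617.9   -1.5] turn [-0.002  0.002  0.001] rows 12.4
10.65 [ 0.4771 -0.4457  0.2976] [-0.907  0.205  1.578 -0.     1.36   0.734] 0.51 [ 0.5  0.3 -1.8]
```

```bash
python3 -m jog '[[0.6,2,-49,-5,0,0,0],[0.6,5,-98,-7,0,0,0],[0.6,7,-147,-7,0,0,0],[0.6,10,-196,-7,0,0,0],[0.6,12,-245,-7,0,0,0],[0.6,15,-294,-7,0,0,0],[0.6,17,-343,-7,0,0,0],[0.6,20,-392,-7,0,0,0],[0.6,22,-441,-7,0,0,0],[0.6,25,-490,-7,0,0,0],[0.6,27,-539,-7,0,0,0],[0.6,30,-588,-7,0,0,0]]'; python3 -m jog '[[0.6,1,-29,0,0,0,0],[0.6,1,-29,40,0,0,0],[0.6,1,-29,80,0,0,0],[0.6,1,-29,115,0,0,0],[0.6,1,-29,115,0,0,0],[0.6,1,-29,115,0,0,0]]';python3 - <<'E'
from h import *
cam('side')
cam('side')
E
python3 go.py .551 .168 .14 -4.1
```

```text
time: 11.85
eef_pos: [0.5471, 0.1401, 0.3019]
tcp_rot: [0.999, -0.035, -0.003, 0.0]
contact_force: [1.3, 0.4, -0.6]
opening: 0.512
finger_force: 31.4
time: 12.45
eef_pos: [0.5503, 0.1668, 0.1887]
tcp_rot: [0.999, -0.035, -0.003, 0.0]
contact_force: [1.2, -0.4, -0.0]
opening: 0.51
finger_force: 31.5
shift [-1.9 -0.8 52.8] turn [-0.    -0.002  0.001] rows 1.1
12.55 [0.5527 0.1671 0.1928] [0.118 0.121 1.869 0.    1.149 1.759] 0.509 [ 0.2 -0.5 -1. ]
```

```bash
python3 -m jog '[[0.6,0,-1,30,0,0,0],[0.6,0,-1,45,0,0,0],[0.6,0,-1,55,0,0,0],[0.6,0,-1,60,0,0,0],[0.6,0,-1,65,0,0,0],[0.6,0,-1,65,0,0,0]]'; python3 go.py .5515 .1685 .087 -4.1
```

```text
time: 13.15
eef_pos: [0.5519, 0.168, 0.1263]
tcp_rot: [0.999, -0.035, -0.0, 0.0]
contact_force: [-0.9, 0.0, -1.2]
opening: 0.511
finger_force: 31.5
shift [-0.4 -0.4 39.3] turn [0.    0.    0.001] rows 0.8
13.15 [0.5519 0.168  0.1263] [0.12  0.2   1.912 0.    1.029 1.761] 0.511 [-0.9  0.  -1.2]
```

Clean entry. I'll seat and release it, then take the third jar.

```bash
python3 -m jog '[[0.6,0,0,10,0,0,0],[0.6,0,0,20,0,0,0],[0.6,0,0,30,0,0,0],[0.6,0,0,36,0,0,0],[0.6,0,0,40,0,0,0],[0.6,0,0,42,0,0,0],[0.6,0,0,42,0,0,0]]'; python3 go.py .5515 .1685 .087 -4.1
```

```text
time: 13.85
eef_pos: [0.5538, 0.1689, 0.0883]
tcp_rot: [0.999, -0.035, 0.002, -0.001]
contact_force: [-4.6, 1.3, 15.7]
opening: 0.51
finger_force: 28.8
shift [-2.3  0.6  1.3] turn [-0.002 -0.003  0.001] rows 0.1
13.85 [0.5538 0.1689 0.0883] [1.200e-01 2.560e-01 1.926e+00 1.000e-03 9.570e-01 1.761e+00] 0.51 [-4.6  1.3 15.7]
```

```bash
python3 -m jog '[[0.3,0,0,-1,0,0,0],[0.25,0,0,-1,0,0,0],[0.25,0,0,-1,0,0,0],[0.25,0,0,-45,0,0,0],[0.25,0,0,-95,0,0,0],[0.25,0,0,-145,0,0,0],[0.25,0,0,-182,0,0,0],[0.25,0,0,-182,0,0,0]]';python3 -m jog '[[0.25,-10,48,0,0,0,0],[0.25,-20,96,0,0,0,0],[0.25,-30,144,0,0,0,0],[0.25,-40,192,0,0,0,0],[0.25,-50,241,0,0,0,0],[0.25,-60,290,0,0,0,0],[0.25,-70,339,0,0,0,0],[0.25,-80,388,0,0,0,0],[0.25,-89,437,0,0,0,0],[0.25,-98,486,0,0,0,0],[0.25,-106,535,0,0,0,0],[0.25,-106,535,0,0,0,0]]';python3 - <<'E'
from h import *
ct=cam('top');rail(ct,190)
E
python3 go.py .409 -.358 .083 -4.1
```

```text
time: 14.65
eef_pos: [0.555, 0.1684, 0.2739]
tcp_rot: [0.999, -0.035, 0.007, -0.001]
contact_force: [0.4, 1.1, -0.4]
opening: 0.752
finger_force: 0.0
time: 15.85
eef_pos: [0.4063, -0.3628, 0.2644]
tcp_rot: [0.999, -0.038, -0.001, -0.0]
contact_force: [0.4, 1.6, -0.2]
opening: 0.748
finger_force: 0.0
rail c [551.2 168.5] size [ 72.3 304.6] yaw -4.1 wells [[435.5, 176.8], [493.4, 172.7], [551.2, 168.5], [609.1, 164.4], [666.9, 160.2]]
shift [  2.2  -2.  181.2] turn [-0.002  0.002 -0.003] rows 3.6
15.9 [ 0.407  -0.3603  0.2642] [-0.911 -0.017  1.879 -0.     1.284  0.735] 0.751 [ 0.5  0.3 -0.7]
```

```bash
python3 -m jog '[[0.25,2,-1,50,0,0,0],[0.25,2,-1,100,0,0,0],[0.25,2,-1,150,0,0,0],[0.25,2,-1,182,0,0,0],[0.25,2,-1,182,0,0,0],[0.25,2,-1,182,0,0,0],[0.6,2,-1,182,0,0,0],[0.6,2,-1,182,0,0,0],[0.6,2,-1,182,0,0,0],[0.6,2,-1,182,0,0,0],[0.6,2,-1,182,0,0,0]]' 30; python3 -m jog '[[0.6,0,0,-50,0,0,0],[0.6,0,0,-100,0,0,0],[0.6,0,0,-150,0,0,0],[0.6,0,0,-200,0,0,0],[0.6,0,0,-217,0,0,0],[0.6,0,0,-217,0,0,0],[0.6,0,0,-217,0,0,0]]'; python3 go.py .4935 .172 .30 -4.1
```

```text
time: 17.0
eef_pos: [0.4121, -0.3586, 0.0873]
tcp_rot: [0.999, -0.035, 0.002, 0.002]
contact_force: [0.9, 1.2, 5.7]
opening: 0.506
finger_force: 30.7
time: 17.7
eef_pos: [0.4103, -0.357, 0.3006]
tcp_rot: [0.999, -0.035, -0.0, -0.0]
contact_force: [-1.1, 0.8, -1.7]
opening: 0.506
finger_force: 31.4
shift [  45.9 -533.5    0.8] turn [-0.     0.     0.001] rows 10.7
17.7 [ 0.4103 -0.357   0.3006] [-0.903 -0.043  1.838 -0.     1.348  0.739] 0.506 [-1.1  0.8 -1.7]
```

```bash
python3 -m jog '[[0.6,4,-49,-5,0,0,0],[0.6,8,-98,-5,0,0,0],[0.6,12,-147,-5,0,0,0],[0.6,16,-196,-5,0,0,0],[0.6,20,-245,-5,0,0,0],[0.6,24,-294,-5,0,0,0],[0.6,28,-343,-5,0,0,0],[0.6,32,-392,-5,0,0,0],[0.6,36,-441,-5,0,0,0],[0.6,41,-490,-5,0,0,0],[0.6,46,-533,-5,0,0,0],[0.6,46,-533,-5,0,0,0]]'; python3 -m jog '[[0.6,0,0,40,0,0,0],[0.6,0,0,80,0,0,0],[0.6,0,0,115,0,0,0],[0.6,0,0,115,0,0,0],[0.6,0,0,115,0,0,0]]';python3 - <<'E'
from h import *
cam('side')
cam('side')
E
python3 go.py .4938 .172 .126 -4.1
```

```text
time: 18.9
eef_pos: [0.4925, 0.1752, 0.3026]
tcp_rot: [0.999, -0.032, -0.003, -0.0]
contact_force: [-0.3, -1.2, -0.9]
opening: 0.509
finger_force: 31.6
time: 19.4
eef_pos: [0.4929, 0.1704, 0.1898]
tcp_rot: [0.999, -0.035, -0.002, 0.0]
contact_force: [0.2, -0.7, -0.4]
opening: 0.508
finger_force: 31.6
shift [-1.5 -1.  67.1] turn [-0.    -0.003  0.001] rows 1.3
19.5 [0.4951 0.1709 0.1932] [ 0.139  0.     1.995 -0.     1.143  1.78 ] 0.508 [ 0.4 -0.6 -1. ]
```

```bash
python3 -m jog '[[0.6,0,-1,30,0,0,0],[0.6,0,-1,45,0,0,0],[0.6,0,-1,55,0,0,0],[0.6,0,-1,60,0,0,0],[0.6,0,-1,65,0,0,0],[0.6,0,-1,65,0,0,0]]'; python3 go.py .4935 .1685 .087 -4.1
```

```text
time: 20.1
eef_pos: [0.4941, 0.1721, 0.1263]
tcp_rot: [0.999, -0.035, -0.0, 0.0]
contact_force: [-0.0, -0.1, -0.5]
opening: 0.508
finger_force: 31.7
shift [-0.3  3.6 39.3] turn [0.    0.    0.001] rows 0.8
20.1 [0.4941 0.1721 0.1263] [0.141 0.086 2.041 0.    1.014 1.782] 0.508 [-0.  -0.1 -0.5]
```

```bash
python3 -m jog '[[0.6,0,0,10,0,0,0],[0.6,0,0,20,0,0,0],[0.6,0,0,30,0,0,0],[0.6,0,0,36,0,0,0],[0.6,0,0,40,0,0,0],[0.6,0,0,42,0,0,0],[0.6,0,0,42,0,0,0]]'; python3 -m jog '[[0.3,0,0,-1,0,0,0],[0.25,0,0,-1,0,0,0],[0.25,0,0,-1,0,0,0],[0,0,0,-45,0,0,0],[0,0,0,-95,0,0,0],[0,0,0,-145,0,0,0],[0,0,0,-190,0,0,0],[0,0,0,-215,0,0,0]]'
cat > fit.py <<'E'
E
python3 go.py .55 -.3 .3 -4
```

```text
time: 20.8
eef_pos: [0.497, 0.1729, 0.0894]
tcp_rot: [0.999, -0.035, 0.002, -0.001]
contact_force: [-5.4, -1.0, 20.3]
opening: 0.508
finger_force: 32.6
time: 21.6
eef_pos: [0.4951, 0.1723, 0.3036]
tcp_rot: [0.999, -0.035, 0.003, -0.001]
contact_force: [0.8, -0.4, 0.3]
opening: 1.001
finger_force: 0.0
shift [ 87.9 467.3   3.5] turn [-0.001 -0.006 -0.   ] rows 9.5
21.6 [0.4951 0.1723 0.3036] [ 0.141 -0.095  1.881  0.     1.35   1.782] 1.001 [ 0.8 -0.4  0.3]
```

```bash
cat > kin.py <<'E'
from h import *
from scipy.optimize import least_squares
D=[([-1.408,.287,1.578,0,1.279,-.15],[.2077,-.6418,.2444]),([-.787,.203,1.765,0,1.178,.855],[.5008,-.3595,.1982]),
([.089,.359,1.598,0,1.18,1.73],[.6676,.1608,.1854]),([-.785,.34,1.82,0,.978,.856],[.505,-.3621,.0875]),([.089,.468,1.642,-.002,1.029,1.73],[.6697,.1604,.0886]),
([.141,-.095,1.881,0,1.35,1.782],[.4951,.1723,.3036]),([-.907,.205,1.578,0,1.36,.734],[.4771,-.4457,.2976]),([.118,.121,1.869,0,1.149,1.759],[.5527,.1671,.1928])]
C=np.array([[0,-1,0],[1,0,0],[0,0,1]]) # tool x=Y, tool y=-X
def rot(q,s4=1):
    return Rn.from_euler('ZYZYZ',[q[0],q[1]+q[2],s4*q[3],q[4],q[5]])*Rn.from_matrix(C)
def fk(q,P,d=None,s4=1):
    h,r0,off,L2,L3,e=P[:6];d=P[6] if d is None else d
    a=q[1]+q[2]
    w=np.array([r0+L2*np.sin(q[1])+L3*np.sin(a)+e*np.cos(a),off,h+L2*np.cos(q[1])+L3*np.cos(a)-e*np.sin(a)])
    R=rot(q,s4);return Rn.from_euler('z',q[0]).apply(w)+d*R.as_matrix()[:,2],R
def fit(D,dfix=None):
    f=lambda P:np.concatenate([np.r_[fk(q,P,dfix)[0]-p] for q,p in D]+[[(P[1])*.01,P[5]*.01,(P[6]-.2)*.001]])
    return least_squares(f,[.3,0,.1,.4,.4,0,.2])
def ik(p,R,P,q0):
    # limits as bounds
    lo=np.array([-2.77,-.9,.21,-1.53,.24,-2.84]);hi=np.array([2.77,2.22,2.48,4.67,2.81,2.84])
    def f(q):
        a,b=fk(q,P);return np.r_[(a-p)*5,(R.inv()*b).as_rotvec()]
    s=least_squares(f,np.clip(q0,lo+.01,hi-.01),bounds=(lo,hi));return s.x,np.linalg.norm(s.fun)
E
python3 - <<'E'
from kin import *
r=fit(D);print(r.x.round(4),np.abs(r.fun).max())
for q,p in D: print((fk(q,r.x)[0]-p).round(4),end='')
s=get_state();print((Rn.from_quat(s['tcp_rot']).inv()*rot(s['qpos'])).magnitude())
E
```

```text
Traceback (most recent call last):
  File "kin.py", line 16, in fit
    return least_squares(f,[.3,0,.1,.4,.4,0,.2])
  File "kin.py", line 15, in <lambda>
    f=lambda P:np.concatenate([np.r_[fk(q,P,dfix)[0]-p] for q,p in D]+[[(P[1])*.01,P[5]*.01,(P[6]-.2)*.001]])
                                     ~~^^^^^^^^^^
  File "kin.py", line 13, in fk
    R=rot(q,s4);return Rn.from_euler('z',q[0]).apply(w)+d*R.as_matrix()[:,2],R
  File "kin.py", line 8, in rot
    return Rn.from_euler('ZYZYZ',[q[0],q[1]+q[2],s4*q[3],q[4],q[5]])*Rn.from_matrix(C)
           ~~~~~~~~~~~~~^^^^^^^^^^^^^^^^^^^^^^^^^^^^^^^^^^^^^^^^^^^^
  File "scipy/spatial/transform/_rotation.pyx", line 1413, in scipy.spatial.transform._rotation.Rotation.from_euler
ValueError: Expected axis specification to be a non-empty string of upto 3 characters, got ZYZYZ
```

```bash
sed -i "s/Rn.from_euler('ZYZYZ',.*)\*Rn/Rn.from_euler('ZYZ',[q[0],q[1]+q[2],s4*q[3]])*Rn.from_euler('YZ',[q[4],q[5]])*Rn/" kin.py
cat > plan.py <<'E'
from kin import *
P=fit(D).x
def Rt(yaw,sg):
    y=np.radians(yaw);xs=np.array([np.cos(y),np.sin(y),0]);ys=np.array([-xs[1],xs[0],0]);k=.70711
    d=k*xs-[0,0,k];n=k*xs+[0,0,k]
    return Rn.from_matrix(np.c_[sg*ys,sg*n,d]),d,n
E
python3 - <<'E'
from plan import *
r=fit(D);print(r.x.round(4),np.abs(r.fun).max())
for q,p in D: print((fk(q,r.x)[0]-p).round(4),end='')
s=get_state();print((Rn.from_quat(s['tcp_rot']).inv()*rot(s['qpos'])).magnitude())
for nm,m in(('A',[.5929,-.1273,.1353]),('B',[.4928,-.0731,.1353])):
  for lift in(0,.1):
    for sg in(1,-1):
      R,d,n=Rt(62,sg);p=np.array(m)-.038*d+lift*n
      sols=set()
      for q4 in(-1,0,1.5,3,4):
        for q6 in(-2,0,2):
          q,e=ik(p,R,P,[-.5,.3,1.7,q4,1.2,q6]);
          if e<.01: sols.add(tuple(q.round(2)))
      print(nm,lift,sg,sorted(sols))
E
```

```text
[2.541e-01 4.000e-04 1.009e-01 4.429e-01 5.721e-01 2.060e-02 2.491e-01] 0.00038854125113091387
[-0.0001  0.0002 -0.0003][ 0.     -0.      0.0002][ 0.0001  0.0001 -0.0004][ 0.0001  0.0001 -0.0001][-0.0001  0.0002  0.0002][-0.0001 -0.0001 -0.0001][-0.0001 -0.0003  0.0003][0.0002 0.     0.0001]6.179030226174782e-16
A 0 1 [(np.float64(-0.73), np.float64(0.27), np.float64(1.91), np.float64(0.79), np.float64(1.3), np.float64(-2.16))]
A 0 -1 [(np.float64(-0.73), np.float64(0.27), np.float64(1.91), np.float64(0.79), np.float64(1.3), np.float64(0.98))]
A 0.1 1 [(np.float64(-0.6), np.float64(0.17), np.float64(1.87), np.float64(0.81), np.float64(1.32), np.float64(-1.99))]
A 0.1 -1 [(np.float64(-0.6), np.float64(0.17), np.float64(1.87), np.float64(0.81), np.float64(1.32), np.float64(1.15))]
B 0 1 [(np.float64(-0.78), np.float64(0.03), np.float64(2.18), np.float64(0.78), np.float64(1.31), np.float64(-2.22))]
B 0 -1 [(np.float64(-0.78), np.float64(0.03), np.float64(2.18), np.float64(0.78), np.float64(1.31), np.float64(0.92))]
B 0.1 1 [(np.float64(-0.63), np.float64(-0.08), np.float64(2.14), np.float64(0.81), np.float64(1.33), np.float64(-2.02))]
B 0.1 -1 [(np.float64(-0.63), np.float64(-0.08), np.float64(2.14), np.float64(0.81), np.float64(1.33), np.float64(1.12))]
```

```bash
cat > gd.py <<'E'
# gd.py A|B sg along normal   : delta to pose mid+along*d+normal*n (mm)
import sys;from plan import *
M={'A':np.array([.5929,-.1273,.1353]),'B':np.array([.4928,-.0731,.1353])}
R,d,n=Rt(62,int(sys.argv[2]));p=M[sys.argv[1]]+float(sys.argv[3])/1e3*d+float(sys.argv[4])/1e3*n
delta(p,R);s=get_state();Q=Rn.from_quat(s['tcp_rot']).as_matrix();e=s['eef_pos']-M[sys.argv[1]]
print(s['time'],s['eef_pos'].round(4),s['qpos'].round(3),round(s['opening'],3),'F',s['contact_force'].round(1),'along',(e@d*1e3).round(1),'norm',(e@n*1e3).round(1),'lat',(e@np.cross(n,d)*1e3).round(1))
a=fk(s['qpos'],P)[0];print('fkerr',(a-s['eef_pos']).round(4))
E
python3 -m jog '[[0.27,6,49,-5,0,0,0],[0.27,12,98,-5,0,0,0],[0.27,18,147,-5,0,0,0],[0.27,24,196,-5,0,0,0],[0.27,30,245,-5,0,0,0],[0.27,36,294,-5,0,0,0],[0.27,42,343,-5,0,0,0],[0.27,48,392,-5,0,0,0],[0.27,54,441,-5,0,0,0],[0.27,59,469,-5,0,0,0],[0.27,59,469,-5,0,0,0]]' 70; python3 gd.py A -1 -170 0
```

```text
time: 22.7
eef_pos: [0.5192, -0.3034, 0.3025]
tcp_rot: [0.999, -0.037, -0.001, -0.0]
contact_force: [0.1, -0.1, -0.1]
opening: 0.733
finger_force: 0.0
shift [ 12. -71.  47.] turn [0.774 0.164 0.391] rows 5.9
22.7 [ 0.5192 -0.3034  0.3025] [-6.970e-01  8.800e-02  1.701e+00 -1.000e-03  1.355e+00  9.490e-01] 0.733 F [ 0.1 -0.1 -0.1] along -252.6 norm -16.2 lat -17.6
fkerr [-0.     -0.     -0.0001]
```

```bash
python3 -m jog '[[0.27,0,0,0,0.129,0.027,0.065],[0.27,0,0,0,0.258,0.055,0.13],[0.27,2,-10,0,0.387,0.082,0.195],[0.27,4,-25,10,0.516,0.109,0.26],[0.27,6,-40,20,0.645,0.137,0.325],[0.27,9,-55,35,0.774,0.164,0.391],[0.27,12,-71,47,0.774,0.164,0.391],[0.27,12,-71,47,0.774,0.164,0.391],[0.27,12,-71,47,0.774,0.164,0.391],[0.27,12,-71,47,0.774,0.164,0.391]]' 70; python3 gd.py A -1 -38 0; python3 -c "
from h import *
ct=cam('top');cs=cam('side')
a=ct['image'][110:310,190:420];b=cs['image'][100:300,170:400]
cv2.imwrite('pics/g1.png',np.vstack([cv2.resize(x,None,fx=1.5,fy=1.5) for x in(a,b)]))
ct['image'][:]=ct['image'];rail(ct,190)"
```

```text
time: 23.7
eef_pos: [0.5375, -0.2302, 0.2588]
tcp_rot: [0.897, -0.22, 0.093, -0.371]
contact_force: [0.7, -0.1, 1.1]
opening: 0.729
finger_force: 0.0
shift [  0.7   4.6 131.9] turn [0.001 0.001 0.007] rows 2.6
23.7 [ 0.5375 -0.2302  0.2588] [-0.858  0.162  1.828  0.72   1.516  1.015] 0.729 F [ 0.7 -0.1  1.1] along -169.9 norm 4.7 lat 0.6
fkerr [0.0046 0.0086 0.004 ]
rail c [551.  168.4] size [ 72.2 305.1] yaw -4.2 wells [[435.3, 176.9], [493.2, 172.6], [551.0, 168.4], [608.8, 164.1], [666.7, 159.9]]
```

View pics/g1.png

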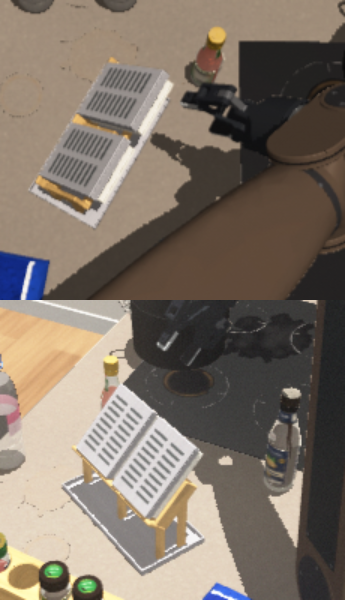

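```bash
python3 -m jog '[[0.27,0,3,40,0,0,0],[0.27,0,4,80,0,0,0],[0.27,0,4,95,0,0,0],[0.27,0,4,95,0,0,0],[0.27,0,4,95,0,0,0],[0.27,0,4,95,0,0,0]]'; python3 gd.py A -1 -38 0
```

```text
time: 24.4
eef_pos: [0.5677, -0.1746, 0.1894]
tcp_rot: [0.897, -0.221, 0.094, -0.371]
contact_force: [-0.6, 0.7, 0.8]
opening: 0.732
finger_force: 0.0
shift [ 0.1  0.3 38.1] turn [ 0.    -0.001  0.007] rows 0.8
24.4 [ 0.5677 -0.1746  0.1894] [-0.754  0.226  1.894  0.773  1.358  0.994] 0.732 F [-0.6  0.7  0.8] along -76.1 norm 0.3 lat 0.1
fkerr [0.0046 0.0086 0.0041]
```

```bash
python3 -m jog '[[0.27,0,0,20,0,0,0],[0.27,0,0,38,0,0,0],[0.27,0,0,38,0,0,0],[0.27,0,0,38,0,0,0],[0.5,0,0,38,0,0,0],[0.5,0,0,38,0,0,0],[0.8,0,0,38,0,0,0],[0.8,0,0,38,0,0,0],[0.8,0,0,38,0,0,0],[0.8,0,0,38,0,0,0]]' 70; python3 gd.py A -1 -38 20
```

```text
time: 25.4
eef_pos: [0.5814, -0.1476, 0.1663]
tcp_rot: [0.895, -0.219, 0.094, -0.377]
contact_force: [-1.4, 5.6, 13.3]
opening: 0.39
finger_force: 69.5
shift [  0.7 -14.6   0.6] turn [-0.012  0.002  0.007] rows 0.3
25.4 [ 0.5814 -0.1476  0.1663] [-0.707  0.257  1.909  0.809  1.306  0.987] 0.39 F [-1.4  5.6 13.3] along -38.5 norm 5.4 lat 0.6
fkerr [0.0046 0.0087 0.0042]
```

```bash
python3 -m jog '[[0.8,0,-15,0,0,0,0],[0.8,0,-35,0,0,0,0],[0.8,0,-65,0,0,0,0],[0.8,0,-100,0,0,0,0],[0.8,0,-120,0,0,0,0],[0.8,0,-120,0,0,0,0],[0.8,0,-120,0,0,0,0]]' 70; python3 gd.py A -1 -38 120; python3 -c "
from h import *
ct=cam('top');cs=cam('side')
a=ct['image'][70:290,190:420];b=cs['image'][50:290,150:380]
cv2.imwrite('pics/g2.png',cv2.resize(np.vstack([a,b]),None,fx=1.3,fy=1.3))
rail(ct,190)"
```

```text
time: 26.1
eef_pos: [0.6182, -0.0744, 0.2443]
tcp_rot: [0.897, -0.221, 0.092, -0.371]
contact_force: [-0.6, -0.3, -2.4]
opening: 0.39
finger_force: 69.9
shift [ 2.5 -1.4 -2.3] turn [0.002 0.003 0.005] rows 0.1
26.1 [ 0.6182 -0.0744  0.2443] [-0.562  0.156  1.864  0.816  1.31   1.192] 0.39 F [-0.6 -0.3 -2.4] along -35.7 norm 118.5 lat 2.5
fkerr [0.0046 0.0086 0.004 ]
rail c [550.7 168.5] size [ 73.4 306.1] yaw -4.1 wells [[435.0, 176.7], [492.9, 172.6], [550.7, 168.5], [608.6, 164.3], [666.4, 160.2]]
```

View pics/g2.png

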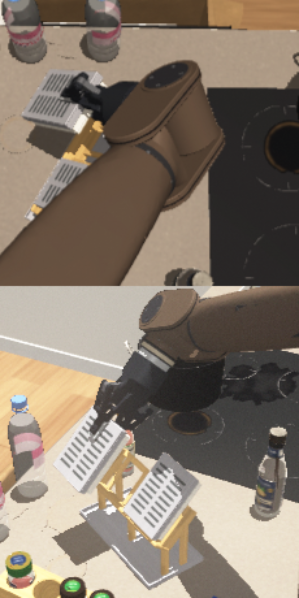

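The dish is held closed and well clear of the stand. Next I'll turn it over about the tool axis.

```bash
python3 -m jog '[[0.8,0,0,0,0,0,-0.1],[0.8,0,0,0,0,0,-0.24],[0.8,0,0,0,0,0,-0.38],[0.8,0,0,0,0,0,-0.52],[0.8,0,0,0,0,0,-0.66],[0.8,0,0,0,0,0,-0.8],[0.8,0,0,0,0,0,-0.94],[0.8,0,0,0,0,0,-1.08],[0.8,0,0,0,0,0,-1.22],[0.8,0,0,0,0,0,-1.36],[0.8,0,0,0,0,0,-1.5],[0.8,0,0,0,0,0,-1.57]]';python3 -m jog '[[0.8,0,0,0,0,0,-0.14],[0.8,0,0,0,0,0,-0.28],[0.8,0,0,0,0,0,-0.42],[0.8,0,0,0,0,0,-0.56],[0.8,0,0,0,0,0,-0.7],[0.8,0,0,0,0,0,-0.84],[0.8,0,0,0,0,0,-0.98],[0.8,0,0,0,0,0,-1.12],[0.8,0,0,0,0,0,-1.26],[0.8,0,0,0,0,0,-1.4],[0.8,0,0,0,0,0,-1.5],[0.8,0,0,0,0,0,-1.57]]';python3 gd.py A 1 -38 120; python3 -c "
from h import *
ct=cam('top');cs=cam('side')
a=ct['image'][70:290,190:420];b=cs['image'][50:290,150:380]
cv2.imwrite('pics/g3.png',cv2.resize(np.vstack([a,b]),None,fx=1.3,fy=1.3))
rail(ct,190)"
```

```text
time: 27.4
eef_pos: [0.6179, -0.0749, 0.2434]
tcp_rot: [0.79, 0.478, 0.328, -0.198]
contact_force: [-0.4, 0.1, -2.8]
opening: 0.386
finger_force: 69.9
time: 28.6
eef_pos: [0.6179, -0.0749, 0.2434]
tcp_rot: [0.221, 0.897, 0.371, 0.092]
contact_force: [-0.1, -0.4, -1.9]
opening: 0.387
finger_force: 69.8
shift [-2.5  2.6 -2.6] turn [-0.    -0.003  0.004] rows 0.1
28.6 [ 0.6179 -0.0749  0.2434] [-0.563  0.157  1.865  0.817  1.31  -1.951] 0.387 F [-0.1 -0.4 -1.9] along -35.4 norm 117.4 lat 2.5
fkerr [0.0046 0.0086 0.004 ]
rail c [551.  168.5] size [ 73.4 305.5] yaw -4.1 wells [[435.3, 176.7], [493.2, 172.6], [551.0, 168.5], [608.9, 164.3], [666.7, 160.2]]
```

View pics/g3.png

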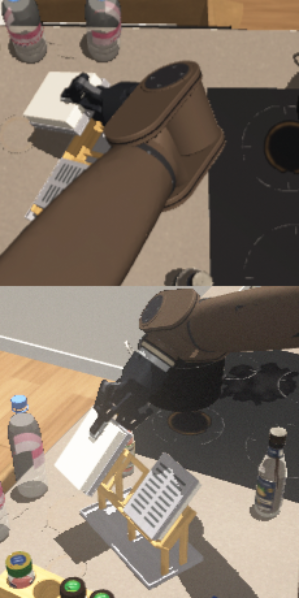

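```bash
python3 -m jog '[[0.8,-2.5,-25,-5,0,0,0],[0.8,-2.5,-60,-5,0,0,0],[0.8,-2.5,-85,-5,0,0,0],[0.8,-2.5,-97,-5,0,0,0],[0.8,-2.5,-97,-5,0,0,0],[0.8,-2.5,-97,-5,0,0,0],[0.8,-2.5,-97,-5,0,0,0]]';python3 gd.py A 1 -41 5
```

```text
time: 29.4
eef_pos: [0.5882, -0.1387, 0.1816]
tcp_rot: [0.221, 0.897, 0.372, 0.093]
contact_force: [-0.6, -0.8, -2.5]
opening: 0.393
finger_force: 70.2
shift [  1.3 -19.    0.4] turn [ 0.001 -0.001  0.005] rows 0.4
29.4 [ 0.5882 -0.1387  0.1816] [-0.684  0.235  1.899  0.802  1.307 -2.113] 0.393 F [-0.6 -0.8 -2.5] along -41.4 norm 24.0 lat -1.2
fkerr [0.0046 0.0086 0.0041]
```

```bash
python3 -m jog '[[0.8,1,-6,0,0,0,0],[0.8,1,-10,0,0,0,0],[0.8,1,-14,0,0,0,0],[0.8,1,-14,0,0,0,0],[0.8,1,-14,0,0,0,0]]';python3 gd.py A 1 -41 5;python3 -m jog '[[0.8,1,-3,0,0,0,0],[0.8,1,-5,0,0,0,0],[0.8,1,-5,0,0,0,0],[0.8,1,-5,0,0,0,0]]';python3 gd.py A 1 -38 5
```

```text
time: 29.9
eef_pos: [0.5819, -0.1473, 0.1703]
tcp_rot: [0.222, 0.897, 0.372, 0.092]
contact_force: [-0.7, 0.4, -3.5]
opening: 0.39
finger_force: 70.2
shift [-0.3 -3.6 -0.1] turn [ 0.001 -0.002  0.003] rows 0.1
29.9 [ 0.5819 -0.1473  0.1703] [-0.702  0.249  1.906  0.798  1.305 -2.137] 0.39 F [-0.7  0.4 -3.5] along -40.9 norm 8.6 lat 0.3
fkerr [0.0046 0.0086 0.0041]
time: 30.3
eef_pos: [0.5804, -0.1488, 0.1687]
tcp_rot: [0.221, 0.896, 0.374, 0.093]
contact_force: [2.4, 4.1, 3.2]
opening: 0.386
finger_force: 70.5
shift [-1.  -1.   3.2] turn [ 0.006 -0.002  0.004] rows 0.1
30.3 [ 0.5804 -0.1488  0.1687] [-0.708  0.251  1.909  0.802  1.307 -2.146] 0.386 F [2.4 4.1 3.2] along -41.2 norm 6.0 lat 1.0
fkerr [0.0046 0.0087 0.0041]
```

```bash
python3 -m jog '[[0.8,0,0,1,0,0,0],[0.8,0,0,2,0,0,0],[0.8,0,0,3,0,0,0],[0.8,0,0,4,0,0,0],[0.8,0,0,4,0,0,0]]' 40;python3 gd.py A 1 -38 5
```

```text
time: 30.8
eef_pos: [0.5814, -0.1477, 0.1674]
tcp_rot: [0.221, 0.896, 0.373, 0.093]
contact_force: [-4.1, 0.4, 9.5]
opening: 0.389
finger_force: 71.9
shift [-0.6 -1.1  1.3] turn [ 0.004 -0.002  0.005] rows 0.0
30.8 [ 0.5814 -0.1477  0.1674] [-0.704  0.253  1.908  0.802  1.303 -2.146] 0.389 F [-4.1  0.4  9.5] along -39.3 norm 6.1 lat 0.6
fkerr [0.0046 0.0086 0.0041]
```

```bash
python3 -m jog '[[0.5,0,0,0,0,0,0],[0.4,0,0,0,0,0,0],[0.27,0,0,0,0,0,0],[0.27,0,0,0,0,0,0],[0.27,0,0,0,0,0,0]]';python3 gd.py A 1 -38 5;python3 -m jog '[[0.27,0,0,-30,0,0,0],[0.27,0,0,-75,0,0,0],[0.27,0,0,-120,0,0,0],[0.27,0,0,-135,0,0,0],[0.27,0,0,-135,0,0,0],[0.27,0,0,-135,0,0,0]]';python3 gd.py B 1 -170 5;python3 -c "
from h import *
ct=cam('top');cs=cam('side')
a=cv2.resize(ct['image'][140:270,200:310],None,fx=3,fy=3);b=cv2.resize(cs['image'][150:290,200:330],None,fx=3,fy=3)
o=np.zeros((430,730,3),np.uint8);o[:390,:330]=a;o[:420,335:725]=b
cv2.imwrite('pics/g4.png',o)
rail(ct,190)"
```

```text
time: 31.3
eef_pos: [0.5806, -0.1474, 0.1637]
tcp_rot: [0.222, 0.897, 0.372, 0.092]
contact_force: [-0.7, 0.1, -0.1]
opening: 0.731
finger_force: 0.0
shift [-1.4  1.6 -1.3] turn [ 0.    -0.003  0.003] rows 0.0
31.3 [ 0.5806 -0.1474  0.1637] [-0.704  0.256  1.911  0.8    1.297 -2.147] 0.731 F [-0.7  0.1 -0.1] along -36.7 norm 3.4 lat 1.4
fkerr [0.0046 0.0086 0.0041]
time: 31.9
eef_pos: [0.5359, -0.231, 0.258]
tcp_rot: [0.222, 0.897, 0.372, 0.091]
contact_force: [0.4, -0.5, -1.1]
opening: 0.73
finger_force: 0.0
shift [112.2   2.7   1.5] turn [ 0.001 -0.004  0.002] rows 2.2
31.9 [ 0.5359 -0.231   0.258 ] [-0.861  0.163  1.829  0.719  1.52  -2.125] 0.73 F [ 0.4 -0.5 -1.1] along -171.0 norm 2.5 lat -112.2
fkerr [0.0046 0.0086 0.004 ]
rail c [551.  168.4] size [ 72.2 305.1] yaw -4.2 wells [[435.3, 176.9], [493.2, 172.6], [551.0, 168.4], [608.8, 164.1], [666.7, 159.9]]
```

View pics/g4.png

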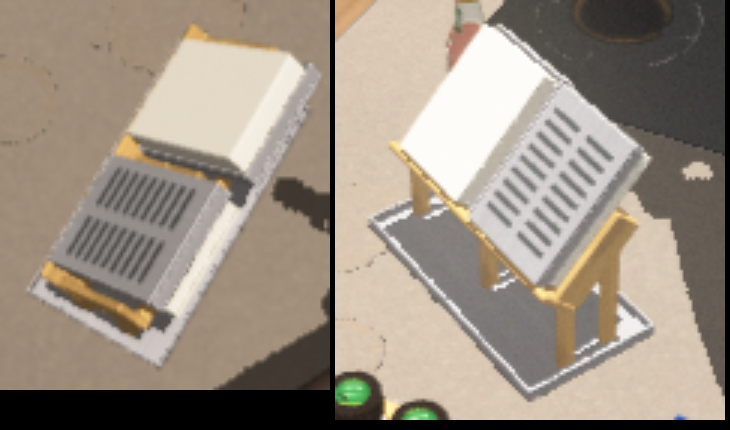

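Dish A lies lid-down, square between its cheeks. Now dish B.

```bash
python3 -m jog '[[0.27,40,1,0,0,0,0],[0.27,80,2,0,0,0,0],[0.27,112,3,0,0,0,0],[0.27,112,3,0,0,0,0],[0.27,112,3,40,0,0,0],[0.27,112,3,80,0,0,0],[0.27,112,3,95,0,0,0],[0.27,112,3,95,0,0,0],[0.27,112,3,95,0,0,0],[0.27,112,3,95,0,0,0]]' 70;python3 gd.py B 1 -38 5
```

```text
time: 33.0
eef_pos: [0.4702, -0.1197, 0.1956]
tcp_rot: [0.221, 0.897, 0.371, 0.093]
contact_force: [-0.3, -0.3, -0.7]
opening: 0.727
finger_force: 0.0
shift [ 1.9 -1.  41.3] turn [-0.    -0.     0.005] rows 0.8
33.0 [ 0.4702 -0.1197  0.1956] [-0.812 -0.025  2.155  0.751  1.385 -2.188] 0.727 F [-0.3 -0.3 -0.7] along -79.3 norm 6.1 lat -1.9
fkerr [0.0046 0.0086 0.0041]
```

```bash
python3 -m jog '[[0.27,1,-1,20,0,0,0],[0.27,1,-1,40,0,0,0],[0.27,1,-1,40,0,0,0],[0.27,1,-1,40,0,0,0],[0.5,1,-1,40,0,0,0],[0.5,1,-1,40,0,0,0],[0.8,1,-1,40,0,0,0],[0.8,1,-1,40,0,0,0],[0.8,1,-1,40,0,0,0],[0.8,1,-1,40,0,0,0]]' 70;python3 gd.py B 1 -38 5
```

```text
time: 34.0
eef_pos: [0.4823, -0.0939, 0.1674]
tcp_rot: [0.221, 0.896, 0.373, 0.093]
contact_force: [-1.3, -0.2, 6.7]
opening: 0.393
finger_force: 69.7
shift [ 0.5 -1.2  1.2] turn [ 0.003 -0.001  0.004] rows 0.0
34.0 [ 0.4823 -0.0939  0.1674] [-0.755  0.014  2.178  0.787  1.31  -2.198] 0.393 F [-1.3 -0.2  6.7] along -39.2 norm 6.2 lat -0.5
fkerr [0.0046 0.0086 0.0041]
```

```bash
python3 -m jog '[[0.8,0,15,0,0,0,0],[0.8,0,35,0,0,0,0],[0.8,0,65,0,0,0,0],[0.8,0,100,0,0,0,0],[0.8,0,120,0,0,0,0],[0.8,0,120,0,0,0,0],[0.8,0,120,0,0,0,0]]' 70;python3 gd.py B 1 -38 120;python3 -m jog '[[0.8,0,0,0,0,0,0.1],[0.8,0,0,0,0,0,0.24],[0.8,0,0,0,0,0,0.38],[0.8,0,0,0,0,0,0.52],[0.8,0,0,0,0,0,0.66],[0.8,0,0,0,0,0,0.8],[0.8,0,0,0,0,0,0.94],[0.8,0,0,0,0,0,1.08],[0.8,0,0,0,0,0,1.22],[0.8,0,0,0,0,0,1.36],[0.8,0,0,0,0,0,1.5],[0.8,0,0,0,0,0,1.57]]';python3 -m jog '[[0.8,0,0,0,0,0,0.14],[0.8,0,0,0,0,0,0.28],[0.8,0,0,0,0,0,0.42],[0.8,0,0,0,0,0,0.56],[0.8,0,0,0,0,0,0.7],[0.8,0,0,0,0,0,0.84],[0.8,0,0,0,0,0,0.98],[0.8,0,0,0,0,0,1.12],[0.8,0,0,0,0,0,1.26],[0.8,0,0,0,0,0,1.4],[0.8,0,0,0,0,0,1.5],[0.8,0,0,0,0,0,1.57]]';python3 gd.py B -1 -41 24; python3 -c "
from h import *
ct=cam('top');cs=cam('side')
a=ct['image'][70:290,190:420];b=cs['image'][50:290,150:380]
cv2.imwrite('pics/g5.png',cv2.resize(np.vstack([a,b]),None,fx=1.3,fy=1.3))"
```

```text
time: 34.7
eef_pos: [0.5202, -0.0186, 0.2493]
tcp_rot: [0.221, 0.897, 0.371, 0.092]
contact_force: [-0.2, 0.6, -1.9]
opening: 0.39
finger_force: 70.5
shift [-1.4 -3.7 -0.6] turn [-0.002 -0.003  0.004] rows 0.1
34.7 [ 0.5202 -0.0186  0.2493] [-0.573 -0.104  2.12   0.812  1.32  -1.952] 0.39 F [-0.2  0.6 -1.9] along -37.4 norm 123.7 lat 1.4
fkerr [0.0046 0.0086 0.004 ]
time: 35.9
eef_pos: [0.5198, -0.0193, 0.248]
tcp_rot: [0.792, 0.475, 0.326, -0.199]
contact_force: [-0.5, -0.1, -2.8]
opening: 0.392
finger_force: 70.4
time: 37.1
eef_pos: [0.5198, -0.0192, 0.2479]
tcp_rot: [0.897, -0.224, 0.09, -0.371]
contact_force: [0.1, 0.1, -2.7]
opening: 0.389
finger_force: 70.3
shift [ 1.6 98.2 -3.9] turn [ 0.001  0.004 -0.002] rows 2.0
37.1 [ 0.5198 -0.0192  0.2479] [-0.575 -0.102  2.121  0.813  1.32   1.191] 0.389 F [ 0.1  0.1 -2.7] along -37.1 norm 122.2 lat 1.5
fkerr [0.0046 0.0086 0.004 ]
```

View pics/g5.png

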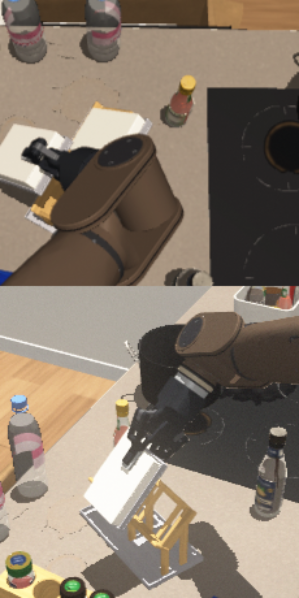

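```bash
python3 -m jog '[[0.8,1.5,25,-4,0,0,0],[0.8,1.5,60,-4,0,0,0],[0.8,1.5,85,-4,0,0,0],[0.8,1.5,98,-4,0,0,0],[0.8,1.5,98,-4,0,0,0],[0.8,1.5,98,-4,0,0,0],[0.8,1.5,98,-4,0,0,0]]';python3 gd.py B -1 -41 8
```

```text
time: 37.9
eef_pos: [0.4894, -0.0829, 0.1848]
tcp_rot: [0.897, -0.22, 0.093, -0.371]
contact_force: [-0.2, 1.0, -2.8]
opening: 0.386
finger_force: 70.4
shift [-1.7 19.7  1.2] turn [-0.     0.002  0.007] rows 0.4
37.9 [ 0.4894 -0.0829  0.1848] [-0.725 -0.014  2.167  0.789  1.319  0.988] 0.386 F [-0.2  1.  -2.8] along -42.2 norm 27.7 lat -1.6
fkerr [0.0046 0.0086 0.0041]
```

```bash
python3 -m jog '[[0.8,-1.5,8,0,0,0,0],[0.8,-1.5,13,0,0,0,0],[0.8,-1.5,17,0,0,0,0],[0.8,-1.5,17,0,0,0,0],[0.8,-1.5,17,0,0,0,0]]';python3 gd.py B -1 -41 5;python3 -m jog '[[0.8,0,3,0,0,0,0],[0.8,0,5,0,0,0,0],[0.8,0,5,0,0,0,0],[0.8,0,5,0,0,0,0]]';python3 gd.py B -1 -38 5
```

```text
time: 38.4
eef_pos: [0.4819, -0.093, 0.1717]
tcp_rot: [0.897, -0.221, 0.092, -0.372]
contact_force: [0.6, -0.4, -2.1]
opening: 0.387
finger_force: 70.5
shift [0.3 4.7 0.8] turn [-0.001  0.002  0.005] rows 0.1
38.4 [ 0.4819 -0.093   0.1717] [-0.753  0.005  2.177  0.783  1.316  0.953] 0.387 F [ 0.6 -0.4 -2.1] along -41.8 norm 9.7 lat 0.3
fkerr [0.0046 0.0086 0.0041]
time: 38.8
eef_pos: [0.481, -0.0954, 0.1696]
tcp_rot: [0.896, -0.221, 0.093, -0.373]
contact_force: [2.4, 4.8, 3.9]
opening: 0.39
finger_force: 70.8
shift [0.  1.4 4.1] turn [-0.005  0.002  0.005] rows 0.1
38.8 [ 0.481  -0.0954  0.1696] [-0.759  0.011  2.177  0.785  1.317  0.943] 0.39 F [2.4 4.8 3.9] along -42.1 norm 6.4 lat 0.0
fkerr [0.0046 0.0086 0.0041]
```

On the rails. I'll push it down-slope to the ledge, then release and retreat.

```bash
python3 -m jog '[[0.8,0,0,1,0,0,0],[0.8,0,0,2,0,0,0],[0.8,0,0,3,0,0,0],[0.8,0,0,4,0,0,0],[0.8,0,0,5,0,0,0],[0.8,0,0,5,0,0,0]]' 40;python3 gd.py B -1 -38 5;python3 -m jog '[[0.5,0,0,0,0,0,0],[0.4,0,0,0,0,0,0],[0.27,0,0,0,0,0,0],[0.27,0,0,0,0,0,0],[0.27,0,0,0,0,0,0]]';python3 -m jog '[[0.27,0,0,-30,0,0,0],[0.27,0,0,-75,0,0,0],[0.27,0,0,-120,0,0,0],[0.27,0,0,-165,0,0,0],[0.27,0,0,-165,0,0,0],[0.27,0,0,-165,0,0,0]]';python3 -c "
from h import *
ct=cam('top');cs=cam('side','s9.png')
rail(ct,190)
a=cv2.resize(ct['image'][130:280,120:310],None,fx=2,fy=2);b=cv2.resize(cs['image'][150:350,140:330],None,fx=2,fy=2)
o=np.zeros((400,770,3),np.uint8);o[:300,:380]=a;o[:400,385:765]=b
cv2.imwrite('pics/g6.png',o)"
```

```text
time: 39.4
eef_pos: [0.4821, -0.0942, 0.1682]
tcp_rot: [0.897, -0.219, 0.093, -0.372]
contact_force: [-11.6, -4.0, 14.9]
opening: 0.39
finger_force: 73.3
shift [-0.5  1.6  2. ] turn [-0.002  0.004  0.008] rows 0.1
39.4 [ 0.4821 -0.0942  0.1682] [-0.754  0.014  2.176  0.784  1.313  0.943] 0.39 F [-11.6  -4.   14.9] along -40.0 norm 6.6 lat -0.5
fkerr [0.0046 0.0086 0.0041]
time: 39.9
eef_pos: [0.4818, -0.0928, 0.1643]
tcp_rot: [0.897, -0.221, 0.092, -0.372]
contact_force: [0.2, 0.8, -0.9]
opening: 0.729
finger_force: 0.0
time: 40.5
eef_pos: [0.4275, -0.1969, 0.2816]
tcp_rot: [0.897, -0.221, 0.093, -0.371]
contact_force: [-0.5, -0.3, -1.0]
opening: 0.73
finger_force: 0.0
rail c [551.  168.4] size [ 72.2 305.1] yaw -4.2 wells [[435.3, 176.9], [493.2, 172.6], [551.0, 168.4], [608.8, 164.1], [666.7, 159.9]]
```

View pics/g6.png

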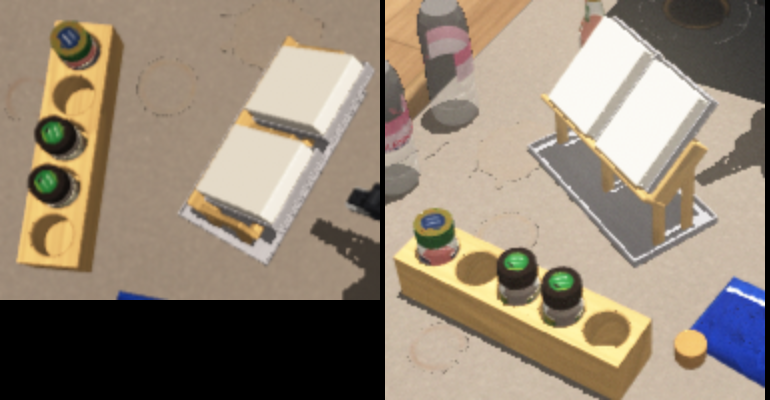

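Both dishes lie lid-down in their bays and the three jars stand in wells. As a last check I'll triangulate the jar tops.

```bash
python3 - <<'E'
from h import *
ct=cam('top');cs=cam('side')
for a,b in[((69,40),(435,214)),((55,132),(517,262)),((48,184),(563,281))]:
    p=two(ct,(120+a[0]/2,130+a[1]/2),cs,(140+(b[0]-385)/2,150+b[1]/2));print(p[0].round(4),p[1].round(4))
for n,X in(('soy',(.344,-.275,.20)),('hot',(.68,-.26,.1))):
    u,v=proj(cs,X).astype(int);print(n,u,v)
cv2.imwrite('pics/end.png',cs['image'])
E
```

```text
[0.6597 0.1571 0.1199] 0.0028
[0.5485 0.1681 0.1066] 0.0017
[0.4873 0.171  0.109 ] 0.001
soy 362 163
hot 244 163
```

View pics/end.png

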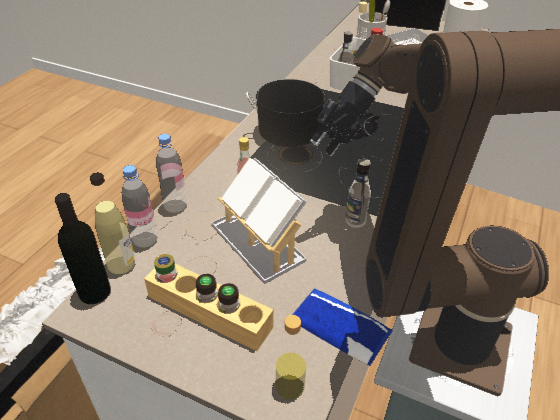

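```bash
python3 - <<'E'
from h import *
ct=cam('top');cs=cam('side')
def blobs(c,lo,hi,reg):
    x0,y0,x1,y1=reg;m=cv2.inRange(cv2.cvtColor(c['image'][y0:y1,x0:x1],cv2.COLOR_BGR2HSV),lo,hi)
    n,_,st,ce=cv2.connectedComponentsWithStats(m);return [(st[i][4],ce[i]+[x0,y0]) for i in range(1,n) if st[i][4]>8]
for lo,hi in[((100,90,50),(130,255,255)),((55,150,130),(75,255,255))]:
    A=sorted(blobs(ct,lo,hi,(135,135,180,235)),key=lambda b:b[1][1]);B=sorted(blobs(cs,lo,hi,(150,248,245,305)),key=lambda b:b[1][1])
    print([(a[0],a[1].round(1)) for a in A],[(a[0],a[1].round(1)) for a in B])
    for a,b in zip(A,B):
        p=two(ct,a[1],cs,b[1]);print(p[0].round(4),p[1].round(4))
E
```

```text
[(np.int32(52), array([154.3, 148.7]))] [(np.int32(51), array([163.3, 260.3]))]
[0.6653 0.1603 0.1103] 0.0001
[] []
```

Jar 0's lid top comes out at z ≈ 0.110, against about 0.113 expected, so it is seated and centred in its well. Handing in.

```bash
python3 -c "
from plant import workorder;print(workorder.sign_off())"
```

```text
the job is handed in; nothing more can be done
None
```

I turned both dishes over with their lids on and laid them lid-down in their bays, stood all three jars in the rail wells, left both bottles where they were, and handed the job in; no verdict came back.

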